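# Dock the tray stack and peel off its top tray

### The arm

A 6-joint arm with a two-finger parallel gripper is mounted at the origin on a cart in front of the work surface, level with it; the furniture and walls round the work are solid. World frame = base frame: x ahead of the robot, y to its left, z up, the work surface at z = 0. Lengths are in mm, angles in rad, forces in N, time in s.
With the tool pointing down it reaches from about 375 to 975 mm from the base axis. Payload 3.8 kg.
Tool frame: the origin (TCP) lies midway between the tips of the shut fingers; the grasp point (between the pads) lies behind it (r.grasp_offset is the z of the grasp point in the tool frame, in mm); z points along the fingers, y is the line along which they close (so a half turn about z gives the same grasp; the last joint's range is limited). The gripper opens to 85 mm and grips with 20 to 120 N. Pads are 22 mm wide; open, the fingers measure 114 mm over their backs; the gripper's body (76 mm by 85 mm) begins 54 mm behind the grasp point. The pads swing forward as they close: fully open they stand 13 mm farther back than shut.
Start: joints at [-1.206, 0.264, 1.604, -0, 1.274, -0.037], TCP at [263.97, -621.239, 231.28] pointing down, gripper open.
Joint ranges: [-2.63, 2.63], [-0.94, 2.18], [0.31, 2.57], [-1.31, 4.45], [0, 2.66], [-2.55, 2.55]. Speed limits (rad/s): [2.57, 2.57, 3.14, 3.14, 3.14, 3.14].

### API

Orientations are given as a rotation vector (axis times angle).
In Python, from bench import r gives the robot as it stands.
- The arm moves only by the tool inch_along, called after "Emit:" as name(argument=value, ...) on one line, values as JSON. Schema: {"type":"object","properties":{"deltas":{"type":"object","properties":{"plan":{"type":"array","items":{"type":"array","items":{"type":"number"},"minItems":7,"maxItems":7},"minItems":1,"maxItems":12}},"additionalProperties":false,"required":["plan"]},"grip_n":{"type":"number"},"only":{"type":"string"},"quiet":{"type":"boolean"},"lines":{"type":"string"}},"required":["deltas"],"additionalProperties":false}. deltas is an object whose key "plan" holds a list of rows, 1 to 12 of them, each of 7 numbers: a rotation vector rx, ry, rz in rad, then dx, dy, dz in cm, then the opening from 0.0 (shut) to 1.0 (fully open); each row is the pose to reach, as a shift and turn from the pose commanded when the call began, along the tool's axes at that moment; what a row does not reach only later rows make up. A row lasts 1/10 s, in which the tool goes at most 50 mm and 0.15 rad, less where a joint would pass 70% of its speed; a pose out of reach is approached as far as the arm can. The fingers move at their own pace and stop on an object; grip_n is the grip in N (left out, the last holds). Time passes only in rows, so rows that do not move let the fingers close. The tool returns the time, the measured TCP pose, the force, the opening and the grip force at its end. only (a regular expression) keeps the lines of the reply that match it, lines (a string "A,B") keeps lines A to B, and quiet returns only ok. Input that does not fit is refused with a message, and nothing moves.
- r.read_state(): the state, without advancing time (a new reading comes with each control period).
- r.grab_frame(name): name is "scene" or "side" or "wrist"; returns a dict with "color" (400x640x3 uint8, blue, green, red), "fx", "fy", "cx", "cy" (pixels), "extrinsics" (4x4, takes a point from world to camera coordinates). Camera axes: x right, y down, z forward; pixel columns grow to the right and rows downward; lengths in mm; the calibration is good to about 2 mm. A picture is of the moment at which its call begins. There is no depth.
- r.sign_off(): hands the job in; it is judged then, once.
The state is a dict: "time_s": time; "qpos": joint angles; "joint_vel": joint speeds; "joint_efforts": joint torques, N m; "ee_pos": TCP position; "tool_rot": TCP orientation; "ft_force": force on the tool from outside, world axes, zero at the start; "ft_torque": the same for the moment, N m; "opening": opening from 0.0 (shut) to 1.0 (fully open); "grasp_force": force on a finger pad.
Only numpy, scipy, OpenCV 4.12 (cv2) and the standard library are available. Lean on these libraries where they do the work, as an engineer would, in place of code of your own. Each camera call takes 0.05 s, during which the arm holds its last target. There are 200 camera calls.

### The job

Slide the stack of nested black component trays along the bench into the aluminium docking stop until it sits fully home against the back fence; it must not be lifted off the bench. The top tray sticks: grip it by the upright lug on its corner and peel it, raising that corner clear of the nest while the opposite corner stays down, then lift it off and finish while holding it up, level and still, at least 10 cm above the stack. The stack stays home in the dock, and the things standing around are left where they are.

Things in the scene. Friction and masses are not known exactly. Their poses are not given: they have to be found in the camera images.
- dock: Fixed aluminium docking stop: back fence and two side rails, 24 mm high, open towards its -x (the robot's side). Origin on the bench where the stack's centre belongs; +x points to the fence, whose face is at x = +55 mm. Rails' inner faces at y = +-65 mm for x = +5 to +55 mm; flares widen the mouth to 178 mm at x = -30 mm. 200 mm over all in y.
- dock_home (a point): Point on the bench at the dock's origin: where the stack's origin lies, axes agreeing, when it is fully home and touches the fence.
- stack: Loose pile of black nested trays, about 0.85 kg, 110 (x) x 124 (y) x 42 mm high; slides when pushed on its side. Origin at the centre of its underside, z up. It starts 95 to 130 mm before home on the dock's -x side, up to 10 mm off the centre line, turned up to 0.12 rad against the dock. The top tray nests in its open top.
- tray: Top tray, black formed plastic, 0.11 kg: flange 112 (x) x 126 (y) x 3 mm; pan 90 x 104 mm, 14 mm deep below it. Origin at the centre of the flange's underside, which rests on the stack (42 mm up), axes as the stack's. A sprung pip mid-way along each side grips the pan with 2 mm play: about 5 N in all; each lets go after 9 mm of rise. 0.15 rad of tilt about the far corner frees the lug's corner.
- lug (a point): Grip point on the peel lug, an upright block across the tray's -x, -y corner: 10 mm thick along the tray's diagonal (direction (1, 1) of its frame), 24 mm wide across it, top 28 mm above the flange's underside. The point is 26 mm above the flange's underside, at x = -45.5, y = -52.5 mm of the tray. Both faces are free for fingers down to the flange.
- lug_corner (a point): The flange's corner at the lug (underside), at x = -56, y = -63, z = 0 mm of the tray's frame.
- far_corner (a point): The flange's corner at the other end of the diagonal from the lug (underside), at x = +56, y = +63, z = 0 mm of the tray's frame.
- tape_roll: Bystander to leave alone: roll of tape lying flat, 66 mm across, 18 mm high; origin at the centre of its underside.
- stamp: Bystander to leave alone: hand stamp standing up, 33 mm across, 62 mm high; origin at the centre of its underside.
- spool: Bystander to leave alone: solder spool standing on its flange, 62 mm across, 45 mm high; origin at the centre of its underside.
- flux: Bystander to leave alone: small bottle standing up, 38 mm across, 75 mm high; origin at the centre of its underside.
- eyeglass: Bystander to leave alone: black eyeglass loupe standing, 35 mm across, 30 mm high; origin at the centre of its underside.

How it is judged (in metres and radians):
On the way, in this order (a step that is already met when the one before it is completed fails the run):
1. the stack is fully home in the dock with the top tray still nested (horizontal distance between stack and dock_home below 0.01 m and angle between the x axis of stack and the x axis of dock, either way round below 0.07 rad and z of lug_corner in the frame of stack below 0.05 m and z of far_corner in the frame of stack below 0.047 m), for 0.2 s.
2. the lug's corner has been raised at least 18 mm while the opposite corner is still down in the nest (raised less than 6 mm) (z of lug_corner in the frame of stack above 0.06 m and z of far_corner in the frame of stack below 0.048 m), for 0.1 s.
At the end, for the whole second after the job is handed in: The top tray is held in the fingers, still (under 0.02 m/s) and level within 0.2 rad, both its named corners over 0.142 m above the bench (10 cm above the stack), nothing else carrying it; the stack stands flat on the bench within 10 mm and 0.07 rad of home in the dock (horizontal distance between stack and dock_home below 0.01 m and angle between the x axis of stack and the x axis of dock, either way round below 0.07 rad and height (world z) of stack below 0.004 m and angle between stack's own z axis and vertical below 0.05 rad and height (world z) of each of lug_corner, far_corner above 0.142 m and angle between tray's own z axis and vertical below 0.2 rad and linear speed of tray below 0.02 m/s and contact force between tray and the fingers above 1 N and contact force between tray and stack below 0.05 N); the arm keeps its last pose, push and grip.
It fails at once if the stack is lifted or tipped off the bench (its origin rises 10 mm or it tilts 0.15 rad) (height (world z) of stack above 0.01 m or angle between stack's own z axis and vertical above 0.15 rad).
It fails at once if a bystander is moved more than 30 mm (distance of any of tape_roll, stamp, spool, flux, eyeglass from where it was at the start of the episode above 0.03 m).
It also fails if it takes over 61 s, if anything falls off the work surface, if the arm or the gripper's body presses on something with over 40 N, if the wrist force passes 120 N, or if a joint passes its speed limit or range.

## Working session

There is one attempt and no reset: what is moved stays moved. The work goes in short steps, Python scripts to look and compute and a tool call to move; the robot and the scene stay as the last step left them, time stands still between calls to the robot, and variables do not carry over. Pictures are saved under pics/ and viewed, at most 10 in all, crops included, and the job is handed in when it is done.

```bash
ls; mkdir -p pics; python3 - <<'E'
from bench import r
import cv2,numpy as np
np.set_printoptions(precision=3,suppress=True)
print(r.grasp_offset); print(r.read_state())
for n in("scene","side"):
    f=r.grab_frame(n); cv2.imwrite(f"pics/{n}0.png",f["color"]); print(n,f["fx"],f["fy"],f["cx"],f["cy"],f["extrinsics"])
E
```

```text
bench.py
pics
-18.700000000000003
{'time_s': 0.0, 'qpos': array([-1.206,  0.265,  1.605,  0.   ,  1.274, -0.037]), 'joint_vel': array([ 0.002, -0.001,  0.002,  0.001, -0.001,  0.   ]), 'joint_efforts': array([  0.001, -51.511, -36.731,  -0.   ,   0.013,  -0.   ]), 'ee_pos': array([ 263.716, -620.534,  229.911]), 'tool_rot': array([-3.076, -0.626,  0.001]), 'ft_force': array([ 0.523,  0.587, -0.842]), 'ft_torque': array([-0.041, -0.021,  0.041]), 'grasp_force': 0.0, 'opening': 0.9964771916182507}
scene 510.2766363132547 510.2766363132547 316.8316492614116 199.84121710479002 [[   0.751   -0.66     0.014 -495.427]
 [  -0.283   -0.341   -0.896  205.911]
 [   0.597    0.669   -0.443  767.312]
 [   0.       0.       0.       1.   ]]
side 487.9621315388989 487.9621315388989 315.72870458305175 207.7627528608241 [[ -0.999  -0.043   0.017 560.582]
 [ -0.037   0.502  -0.864 160.142]
 [  0.029  -0.864  -0.504 856.741]
 [  0.      0.      0.      1.   ]]
```
View pics/scene0.png

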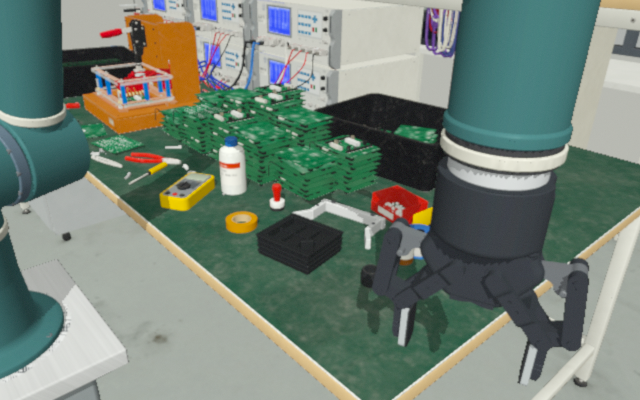

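View pics/side0.png

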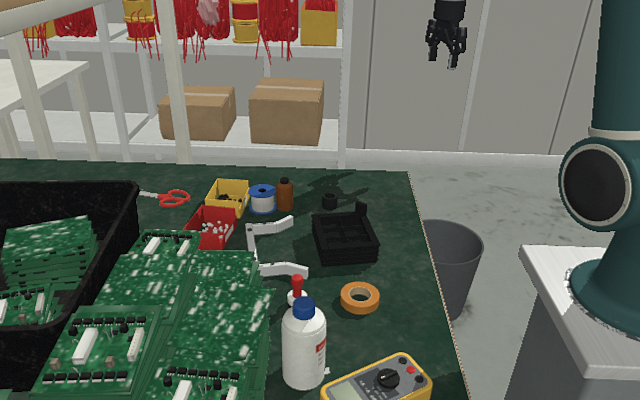

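Scene view: the stack is at about (300,240), the dock at about (345,220), and the eyeglass at about (368,275). Side view: the stack is at about (346,235), the lug at (361,210), the dock at x 247–308 and y 217–277, the tape at (360,298), and the stamp at (297,285). Next I'll get rough positions by casting rays.

```bash
cat > h.py <<'E'
from bench import r
import cv2,numpy as np
from scipy.spatial.transform import Rotation as R
np.set_printoptions(precision=3,suppress=True)
def ray(f,u,v):
    E=f["extrinsics"];d=E[:3,:3].T@np.array([(u-f["cx"])/f["fx"],(v-f["cy"])/f["fy"],1]);return -E[:3,:3].T@E[:3,3],d/np.linalg.norm(d)
def onz(f,u,v,z):
    c,d=ray(f,u,v);return c+d*(z-c[2])/d[2]
def tri(obs):
    A=0;b=0
    for f,u,v in obs:
        c,d=ray(f,u,v);P=np.eye(3)-np.outer(d,d);A=A+P;b=b+P@c
    return np.linalg.solve(A,b)
def proj(f,p):
    q=f["extrinsics"]@np.append(p,1);return np.array([f["fx"]*q[0]/q[2]+f["cx"],f["fy"]*q[1]/q[2]+f["cy"]])
E
python3 - <<'E'
from h import *
f=r.grab_frame("side");g=r.grab_frame("scene")
for n,u,v,z in[("stackTL",313,214,42),("stackTR",367,212,42),("BR",379,241,42),("BL",320,247,42),("lugtop",361,205,70),("eyeg",330,194,30),("tape",360,293,18),("stamp top",297,280,62),("flux top",286,180,75),("spool top",262,189,45),("dock armfar",293,218,24),("dock armnear",307,270,24),("fence far",249,224,24),("fence near",261,267,24)]:print(n,onz(f,u,v,z))
w=r.grab_frame("wrist");cv2.imwrite("pics/w0.png",w["color"])
T=r.read_state();Rt=R.from_rotvec(T["tool_rot"]).as_matrix()
E=w["extrinsics"];print(w["fx"],"cam in tool",Rt.T@(-E[:3,:3].T@E[:3,3]-T["ee_pos"]));print("cam rot in tool",Rt.T@E[:3,:3].T);print(Rt)
E
```

```text
stackTL [ 575.292 -178.945   42.   ]
stackTR [ 463.343 -195.133   42.   ]
BR [445.692 -88.626  42.   ]
BL [556.637 -61.185  42.   ]
lugtop [ 478.377 -174.593   70.   ]
eyeg [ 541.823 -289.779   30.   ]
tape [484.521  36.213  18.   ]
stamp top [589.809  63.044  62.   ]
flux top [ 638.857 -263.783   75.   ]
spool top [ 694.063 -274.201   45.   ]
dock armfar [ 617.651 -189.566   24.   ]
dock armnear [577.831 -13.701  24.   ]
fence far [ 705.776 -159.579   24.   ]
fence near [660.96  -17.048  24.   ]
355.40522975095587 cam in tool [  83.479   -0.377 -140.751]
cam rot in tool [[ 0.001 -0.947 -0.32 ]
 [ 1.     0.001 -0.   ]
 [ 0.    -0.32   0.947]]
[[ 0.92   0.391 -0.   ]
 [ 0.391 -0.92   0.001]
 [ 0.    -0.001 -1.   ]]
```

Units first: shifts go in cm. So -60 mm is -6, 500 mm is 50.

Emit:
inch_along(deltas={"plan": [[0, 0, 0, 20, -12, -6, 1], [0, 0, 0, 50, -32, -10, 1], [0, 0, 0, 50, -32, -10, 1], [0, 0, 0, 50, -32, -10, 1], [0, 0, 0, 50, -32, -10, 1], [0, 0, 0, 50, -32, -10, 1], [0, 0, 0, 50, -32, -10, 1], [0, 0, 0, 50, -32, -10, 1], [0, 0, 0, 50, -32, -10, 1], [0, 0, 0, 50, -32, -10, 1], [0, 0, 0, 50, -32, -10, 1], [0, 0, 0, 50, -32, -10, 1]]})

```text
time_s: 1.45
ee_pos: [598.6, -131.1, 331.4]
tool_rot: [3.078, 0.627, 0.0]
ft_force: [0.9, 0.1, -0.1]
opening: 0.997
grasp_force: 0.0
```

```bash
python3 - <<'E'
from h import *
print(r.read_state()["ee_pos"]);w=r.grab_frame("wrist");cv2.imwrite("pics/w1.png",w["color"])
E
```

```text
[ 598.558 -131.097  331.373]
```

View pics/w1.png

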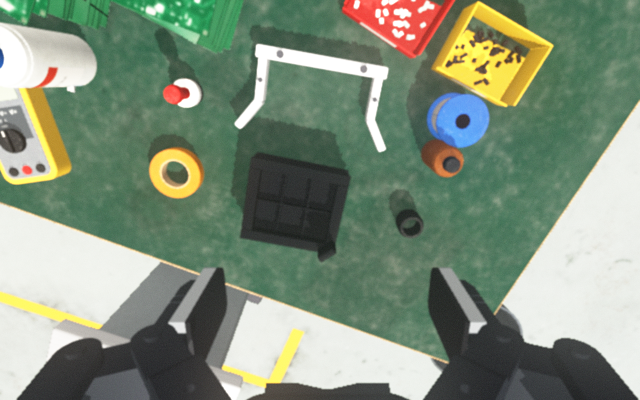

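The wrist view shows the dock fence from (256,47) to (387,70), with mouth tips at (238,127) and (382,150). The stack is the dark quad (254,154), (350,172), (~335,250), (241,238), with the lug at (326,250). The tape, stamp, eyeglass, flux and spool are clear to the sides. I'll extract exact corners.

```bash
python3 - <<'E'
from h import *
w=r.grab_frame("wrist");im=w["color"];hsv=cv2.cvtColor(im,cv2.COLOR_BGR2HSV)
m=((hsv[...,1]<50)&(hsv[...,2]>150)).astype(np.uint8)
m[:,:225]=0;m[:,395:]=0;m[165:]=0;m[:35]=0
c=max(cv2.findContours(m,0,1)[0],key=cv2.contourArea);print("dock",cv2.contourArea(c))
ap=cv2.approxPolyDP(c,2.5,True)[:,0]
for p in ap:print(p,onz(w,*p,24)[:2])
d=((im.max(2)<50)).astype(np.uint8);roi=np.zeros_like(d);roi[145:265,228:362]=1;d&=roi
d=cv2.morphologyEx(d,cv2.MORPH_CLOSE,np.ones((5,5)))
c=max(cv2.findContours(d,0,1)[0],key=cv2.contourArea);print("stack",cv2.contourArea(c))
for p in cv2.approxPolyDP(c,2.5,True)[:,0]:print(p,onz(w,*p,45)[:2])
cv2.imwrite("pics/d1.png",cv2.resize(np.hstack([im[30:275,220:400],cv2.merge([d*255,m*255,d*0])[30:275,220:400]]),None,fx=2.2,fy=2.2,interpolation=cv2.INTER_CUBIC))
E
```

```text
dock 3235.0
[262  52] [677.576  -7.754]
[261  64] [664.682 -11.198]
[264  66] [663.999 -15.236]
[260 103] [622.046 -25.411]
[239 129] [581.898 -11.998]
[242 134] [577.483 -17.494]
[247 134] [579.981 -23.28 ]
[269 110] [618.579 -38.464]
[276  67] [668.603 -28.735]
[375  85] [ 696.827 -145.702]
[369 127] [ 648.729 -160.576]
[381 158] [ 619.279 -191.651]
[389 156] [ 625.689 -199.923]
[379 122] [ 659.219 -169.361]
[392  75] [ 715.157 -159.414]
stack 4796.0
[264 176] [543.756 -63.182]
[263 186] [531.053 -66.504]
[259 187] [527.821 -62.33 ]
[262 195] [519.369 -69.431]
[256 196] [515.09  -62.892]
[259 202] [509.02  -69.135]
[254 203] [505.21  -63.727]
[259 206] [503.917 -70.982]
[254 215] [489.729 -69.253]
[257 219] [486.036 -74.698]
[256 233] [466.883 -80.197]
[247 233] [462.181 -69.33 ]
[249 237] [457.794 -73.657]
[317 247] [ 480.034 -161.676]
[322 261] [ 463.5   -175.958]
[337 256] [ 478.417 -191.507]
[332 233] [ 506.562 -171.895]
[335 219] [ 526.206 -167.564]
[341 217] [ 531.832 -173.571]
[337 216] [ 531.045 -168.262]
[344 191] [ 565.475 -162.717]
[330 189] [ 560.879 -145.437]
[333 195] [ 555.104 -152.092]
[327 196] [ 550.862 -145.638]
[323 187] [ 559.794 -136.304]
[320 193] [ 551.01  -135.927]
[315 192] [ 549.722 -129.607]
[316 182] [ 562.318 -125.69 ]
[293 182] [550.884 -99.233]
[287 177] [553.932 -89.977]
[283 178] [550.748 -85.859]
[282 184] [542.981 -87.512]
[277 184] [540.489 -81.748]
[272 178] [545.297 -73.246]
[267 181] [539.173 -68.861]
```

View pics/d1.png

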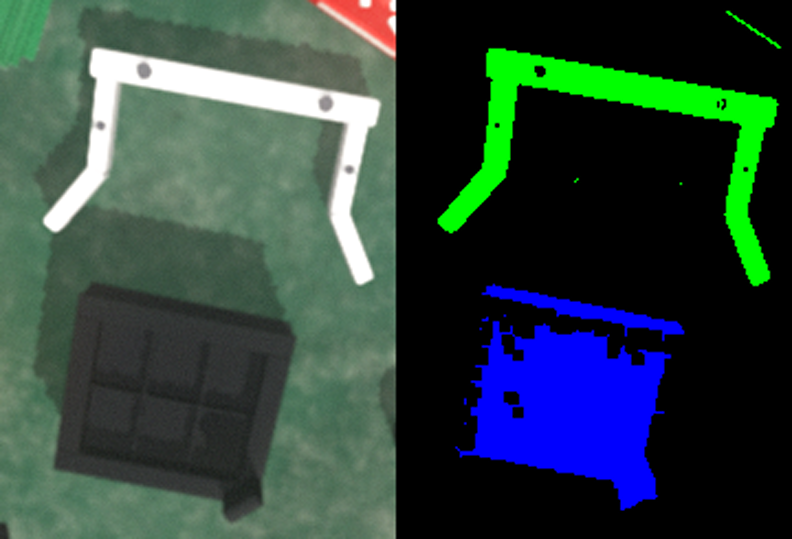

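The crop shows the dock cleanly. From it, the yaw is about 0.243 and home is about (629,-100). The stack mask is ragged, so I'll use saturation and fit the edges.

```bash
cat >> h.py <<'E'
def dock(w,box):
    im=w["color"];hsv=cv2.cvtColor(im,cv2.COLOR_BGR2HSV)
def stackmask(w,c0,c1,r0,r1):
    im=w["color"].astype(int);b,g,rr=im[...,0],im[...,1],im[...,2]
    d=((g-rr<14)&(im.max(2)<110)).astype(np.uint8);k=np.zeros_like(d);k[r0:r1,c0:c1]=1
    d=cv2.morphologyEx(d&k,cv2.MORPH_CLOSE,np.ones((5,5)));d=cv2.morphologyEx(d,cv2.MORPH_OPEN,np.ones((3,3)))
    return d,max(cv2.findContours(d,0,1)[0],key=cv2.contourArea)
E
python3 - <<'E'
from h import *
w=r.grab_frame("wrist");im=w["color"]
print(im[200,230],im[240,290],im[250,345],im[165,300],im[200,248])
d,c=stackmask(w,225,365,140,270)
print(cv2.contourArea(c))
for p in cv2.approxPolyDP(cv2.convexHull(c),2,True)[:,0]:print(p,onz(w,*p,45)[:2],onz(w,*p,70)[:2])
cv2.imwrite("pics/d2.png",cv2.resize(np.hstack([im[130:275,220:370],cv2.merge([d*255]*3)[130:275,220:370]]),None,fx=2.6,fy=2.6,interpolation=cv2.INTER_CUBIC))
E
```

```text
[ 99 126  92] [43 45 42] [ 94 119  86] [41 42 41] [52 59 57]
8288.0
[259 155] [563.668 -52.858] [570.281 -55.295]
[349 175] [ 584.445 -164.152] [ 589.844 -160.093]
[351 182] [ 577.218 -170.203] [ 583.039 -165.791]
[335 257] [ 473.461 -194.144] [ 485.339 -188.334]
[321 263] [ 457.643 -180.428] [ 470.444 -175.419]
[242 239] [448.852 -70.693] [462.167 -72.09 ]
[252 163] [550.857 -48.365] [558.217 -51.065]
```

```bash
cat >> h.py <<'E'
def pose(yaw,tilt=0): # tool x at world yaw, tips lead by tilt
    return R.from_euler('z',yaw)*R.from_euler('x',np.pi)*R.from_euler('y',tilt)
def rows(*targets):
    s=r.read_state();R0=R.from_rotvec(s["tool_rot"])
    for p,q in targets:
        print((R0.inv()*q).as_rotvec(),R0.inv().apply(np.array(p)-s["ee_pos"]))
E
python3 - <<'E'
from h import *
q=pose(.2,.12)
rows(([430,-139,100],q),([436,-137.5,9],q))
E
```

```text
[-0.012  0.119  0.206] [-159.206  -59.001  231.207]
[-0.012  0.119  0.206] [-153.194  -58.037  322.213]
```

Emit:
inch_along(deltas={"plan": [[-0.006, 0.06, 0.1, -5.3, -2, 7.7, 0.4], [-0.012, 0.119, 0.206, -10.6, -4, 15.4, 0.4], [-0.012, 0.119, 0.206, -15.9, -5.9, 23.1, 0.4], [-0.012, 0.119, 0.206, -15.9, -5.9, 23.1, 0.4], [-0.012, 0.119, 0.206, -15.9, -5.9, 23.1, 0.4], [-0.012, 0.119, 0.206, -15.9, -5.9, 23.1, 0.4], [-0.012, 0.119, 0.206, -15.3, -5.8, 27.5, 0.4], [-0.012, 0.119, 0.206, -15.3, -5.8, 32.2, 0.4], [-0.012, 0.119, 0.206, -15.3, -5.8, 32.2, 0.4], [-0.012, 0.119, 0.206, -15.3, -5.8, 32.2, 0.4], [-0.012, 0.119, 0.206, -15.3, -5.8, 32.2, 0.4]]})

```text
time_s: 2.7
ee_pos: [436.1, -140.8, 11.2]
tool_rot: [-3.111, -0.304, -0.191]
ft_force: [0.4, -0.5, 0.9]
opening: 0.396
grasp_force: 0.0
```

```bash
python3 - <<'E'
from h import *
s=r.read_state();print(s["ee_pos"],R.from_rotvec(s["tool_rot"]).as_matrix())
w=r.grab_frame("wrist");f=r.grab_frame("side")
cv2.imwrite("pics/w3.png",np.hstack([cv2.resize(w["color"],(400,250)),cv2.resize(f["color"][150:350,240:560],(400,250))]))
q=pose(.2,.12);q2=pose(.243,.12);ax=np.array([np.cos(.2),np.sin(.2),0])
hm=np.array([629.3,-100.4,9]);a=lambda y:np.array([np.cos(y),np.sin(y),0])
# contact with offset 66 behind centre
rows((np.array([517.5,-121,9])-66*a(.2),q),(hm-66*a(.243),q2))
E
```

```text
[ 436.115 -140.761   11.176] [[ 0.974  0.194  0.12 ]
 [ 0.192 -0.981  0.022]
 [ 0.122  0.002 -0.992]]
[ 0.004 -0.004 -0.004] [16.524 -3.437  4.875]
[ 0.009 -0.004 -0.047] [129.394   0.894  18.964]
```

View pics/w3.png

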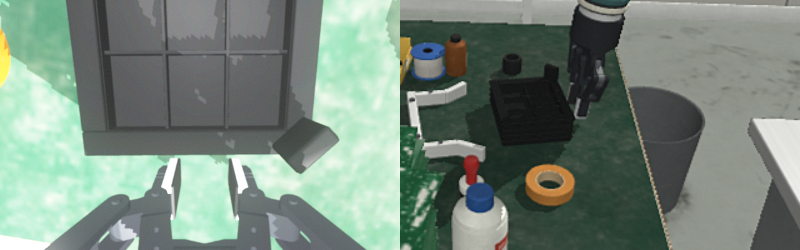

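The fingers stand just behind the stack's -x side, centred on it and clear of the lug, which is at right (305,145). Now I push most of the way.

Converted, 82 mm is 8.2, 10 mm is 1.

Emit:
inch_along(deltas={"plan": [[0, 0, 0, 0.6, -0.3, 0.1, 0.4], [0, 0, 0, 1.2, -0.3, 0.2, 0.4], [0, 0, -0.004, 2, -0.3, 0.3, 0.4], [0, 0, -0.008, 2.8, -0.3, 0.4, 0.4], [0, 0, -0.012, 3.7, -0.25, 0.5, 0.4], [0, 0, -0.016, 4.6, -0.2, 0.6, 0.4], [0, 0, -0.02, 5.5, -0.2, 0.7, 0.4], [0, 0, -0.025, 6.4, -0.15, 0.8, 0.4], [0, 0, -0.03, 7.3, -0.1, 0.9, 0.4], [0, 0, -0.034, 8.2, -0.1, 1, 0.4], [0, 0, -0.034, 8.2, -0.1, 1, 0.4]]})

```text
time_s: 3.9
ee_pos: [510.5, -122.2, 7.6]
tool_rot: [-3.104, -0.364, -0.168]
ft_force: [-16.0, -5.5, 12.2]
opening: 0.402
grasp_force: 8.8
```

```bash
cat >> h.py <<'E'
HOME=np.array([629.3,-100.4]);YD=.243
def look(name="wrist"):
    w=r.grab_frame(name);d,c=stackmask(w,0,640,0,260)
    return w,d,c
E
python3 - <<'E'
from h import *
f=r.grab_frame("side");w=r.grab_frame("wrist")
a=w["color"];cv2.imwrite("pics/w4.png",np.hstack([cv2.resize(a,(400,250)),cv2.resize(f["color"][150:350,200:520],(400,250))]))
E
```

```text
(no output)
```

View pics/w4.png

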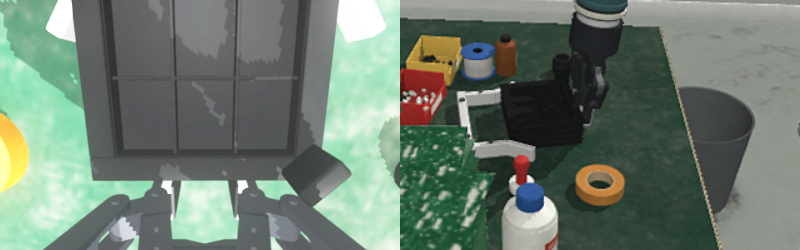

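The stack is entering the dock about 6 mm left of centre and touching the left flare (side view around (505,145)). I'll keep pushing with a shift to the right.

Converted, 8 mm is 0.8, 6 mm is 0.6.

Emit:
inch_along(deltas={"plan": [[0, 0, 0, 0.2, 0.3, -0.2, 0.4], [0, 0, 0, 0.5, 0.6, -0.2, 0.4], [0, 0, 0, 0.9, 0.8, -0.2, 0.4], [0, 0, 0, 1.3, 0.9, -0.1, 0.4], [0, 0, 0, 1.7, 0.9, -0.1, 0.4], [0, 0, -0.01, 2.1, 0.9, 0, 0.4], [0, 0, -0.01, 2.1, 0.9, 0, 0.4]]})

```text
time_s: 4.7
ee_pos: [538.0, -126.1, 11.2]
tool_rot: [-3.104, -0.375, -0.186]
ft_force: [-2.7, -0.3, -1.6]
opening: 0.398
grasp_force: 1.4
```

```bash
python3 - <<'E'
from h import *
s=r.read_state();print(s["ft_force"],s["ee_pos"])
p=s["ee_pos"][:2]+66*np.array([np.cos(.24),np.sin(.24)])-HOME
print(R.from_euler('z',-YD).apply([*p,0]))
a=r.grab_frame("wrist")["color"];cv2.imwrite("pics/w5.png",a)
E
```

```text
[-2.697 -0.277 -1.646] [ 538.025 -126.148   11.241]
[-28.789  -3.227   0.   ]
```

View pics/w5.png

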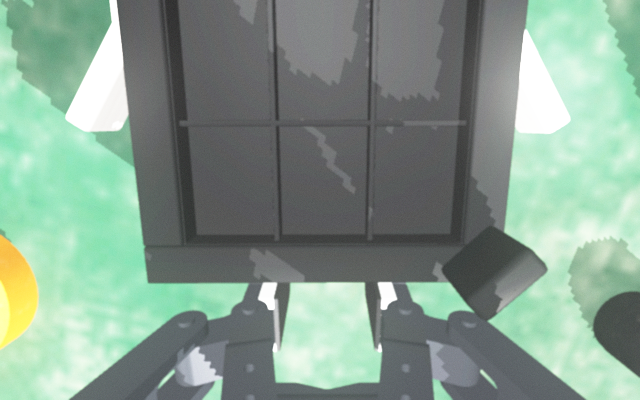

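The stack is now centred between the flares (left tip at 65–125, right tip at 518–570) and the push force is low. Now the final push to the fence.

Converted, 29 mm is 2.9, 17 mm is 1.7.

Emit:
inch_along(deltas={"plan": [[0, 0, 0, 0.6, 0, 0.05, 0.4], [0, 0, 0, 1.2, 0, 0.15, 0.4], [0, 0, 0, 1.7, 0, 0.2, 0.4], [0, 0, 0, 2.2, 0, 0.25, 0.4], [0, 0, 0, 2.6, 0, 0.3, 0.4], [0, 0, 0, 2.9, 0, 0.35, 0.4], [0, 0, 0, 3.2, 0, 0.4, 0.4], [0, 0, 0, 3.4, 0, 0.4, 0.4], [0, 0, 0, 3.4, 0, 0.4, 0.4]]})

```text
time_s: 5.65
ee_pos: [566.5, -119.2, 11.3]
tool_rot: [-3.104, -0.376, -0.172]
ft_force: [-20.6, -6.4, 13.0]
opening: 0.396
grasp_force: 10.7
```

```bash
python3 - <<'E'
from h import *
s=r.read_state();print(s["ft_force"],s["ee_pos"])
p=s["ee_pos"][:2]+66*np.array([np.cos(.24),np.sin(.24)])-HOME
print(R.from_euler('z',-YD).apply([*p,0]))
E
```

```text
[-20.608  -6.425  12.968] [ 566.462 -119.18    11.25 ]
[ 0.489 -3.307  0.   ]
```

Emit:
inch_along(deltas={"plan": [[0, 0, 0, -1, 0, -0.2, 0.4], [0, 0, 0, -3.5, 0, -0.6, 0.4], [0, 0, 0, -4, 0, -5, 0.5], [0, 0, 0, -4, 0, -9, 0.5]]})

```text
time_s: 6.05
ee_pos: [521.6, -129.9, 97.0]
tool_rot: [-3.104, -0.372, -0.189]
ft_force: [0.4, -0.5, 0.1]
opening: 0.502
grasp_force: 0.0
```

```bash
python3 - <<'E'
from h import *
q=pose(-.543);print(r.read_state()["qpos"]);s=r.read_state()
rows(([560,-150,260],q))
E
```

```text
[-0.33   0.064  2.106  0.08   0.868  0.954]
[-0.042 -0.117  0.78 ] [  51.939   29.361 -157.749]
```

Converted, -158 mm is -15.8, -135 mm is -13.5.

Emit:
inch_along(deltas={"plan": [[-0.01, -0.03, 0.15, 1, 0.7, -4.5, 0.5], [-0.02, -0.06, 0.3, 2.5, 1.5, -9, 0.5], [-0.03, -0.09, 0.45, 4, 2.2, -13.5, 0.5], [-0.04, -0.11, 0.6, 5.2, 2.9, -15.8, 0.5], [-0.042, -0.117, 0.74, 5.2, 2.9, -15.8, 0.5], [-0.042, -0.117, 0.78, 5.2, 2.9, -15.8, 0.5], [-0.042, -0.117, 0.78, 5.2, 2.9, -15.8, 0.5], [-0.042, -0.117, 0.78, 5.2, 2.9, -15.8, 0.5]]})

```text
time_s: 6.85
ee_pos: [561.3, -149.4, 260.1]
tool_rot: [-3.028, 0.838, -0.002]
ft_force: [0.2, -0.7, 0.1]
opening: 0.5
grasp_force: 0.0
```

```bash
python3 - <<'E'
from h import *
s=r.read_state();print(s["qpos"])
w=r.grab_frame("wrist");cv2.imwrite("pics/w6.png",w["color"]);np.save("pics/w6.npy",w,allow_pickle=True)
print("expected lug top px",proj(w,[597.8,-162.3,70]), "home corners",[proj(w,[*(HOME+R.from_euler('z',YD).apply([x,y,0])[:2]),45]).round() for x,y in((-56,63),(-56,-63),(56,-63),(56,63))])
E
```

```text
[-0.303  0.069  1.776  0.     1.295  1.808]
expected lug top px [319.942 129.581] home corners [array([251., 210.]), array([335., 126.]), array([250.,  39.]), array([167., 136.])]
```

View pics/w6.png

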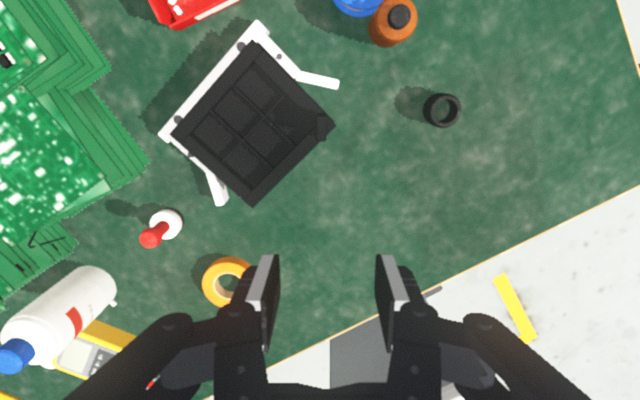

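The stack sits at the fence: its corner is at (253,206) against a predicted (251,210), and the lug top is near (325,127). I'll move above the lug for a second, closer view.

```bash
python3 - <<'E'
from h import *
rows(([594,-161,150],pose(-.543)))
E
```

```text
[-0.    -0.     0.003] [ 34.316  -7.061 109.755]
```

Emit:
inch_along(deltas={"plan": [[0, 0, 0.003, 1.4, -0.3, 4.5, 0.5], [0, 0, 0.003, 2.8, -0.6, 9, 0.5], [0, 0, 0.003, 3.4, -0.7, 11, 0.5], [0, 0, 0.003, 3.4, -0.7, 11, 0.5], [0, 0, 0.003, 3.4, -0.7, 11, 0.5]]})

```text
time_s: 7.4
ee_pos: [592.8, -160.9, 149.2]
tool_rot: [3.026, -0.844, -0.003]
ft_force: [-0.0, -0.1, 0.0]
opening: 0.5
grasp_force: 0.0
```

```bash
python3 - <<'E'
from h import *
s=r.read_state();w=r.grab_frame("wrist");np.save("pics/w7.npy",w,allow_pickle=True)
o=np.load("pics/w6.npy",allow_pickle=True).item()
u,v=proj(w,[597.8,-162.3,68]);print(u,v)
def crop(f,c,h,sz):
    x0,y0=int(c[0])-h,int(c[1])-h;print("crop",x0,y0,sz/(2*h))
    return cv2.resize(cv2.convertScaleAbs(f["color"][y0:y0+2*h,x0:x0+2*h],alpha=2),(sz,sz),interpolation=cv2.INTER_CUBIC)
cv2.imwrite("pics/w7.png",np.hstack([crop(o,(322,128),25,400),crop(w,(u,v),60,400)]))
E
```

```text
326.32973377298515 201.74646542337203
crop 297 103 8.0
crop 266 141 3.3333333333333335
```

View pics/w7.png

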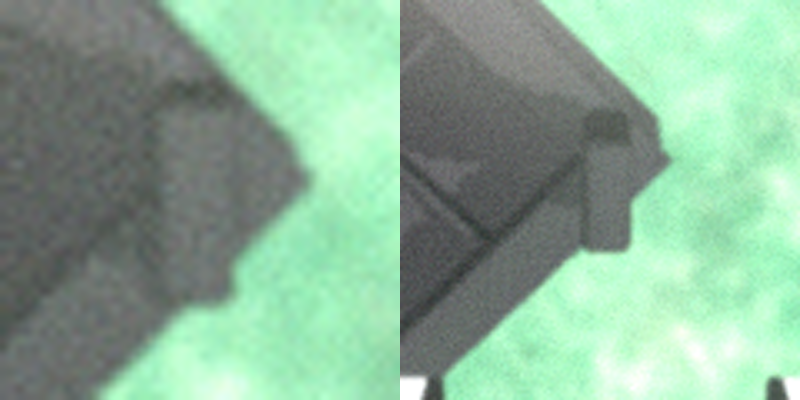

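In the left crop the lug's top face is centred at local (197,204), which is pixel (321.7,128.5). In the right crop it is centred at (207,197), which is pixel (328.1,200.1), and the dark patch above it is the lug's side face.

```bash
python3 - <<'E'
from h import *
o=np.load("pics/w6.npy",allow_pickle=True).item();w=np.load("pics/w7.npy",allow_pickle=True).item()
print("tri",tri([(o,321.7,128.5),(w,328.1,200.1)]),onz(o,321.7,128.5,70),onz(w,328.1,200.1,70))
p=onz(w,328.1,200.1,70)[:2]
off=R.from_euler('z',YD).apply([-45.5,-52.5,0])[:2];print("stack centre",p-off, "err dock", R.from_euler('z',-YD).apply([*(p-off-HOME),0]))
t=np.array([p[0],p[1],66+r.grasp_offset])
rows(([p[0],p[1],66+r.grasp_offset+40],pose(-.543)),(t,pose(-.543)))
E
```

```text
tri [ 597.459 -163.693   65.854] [ 597.812 -164.204   70.   ] [ 598.779 -164.252   70.   ]
stack centre [ 630.31  -102.346] err dock [ 0.512 -2.132  0.   ]
[ 0.    -0.    -0.001] [ 6.025 -0.05  63.333]
[ 0.    -0.    -0.001] [  6.009  -0.056 103.333]
```

Emit:
inch_along(deltas={"plan": [[0, 0, 0, 0.3, 0, 3.5, 0.5], [0, 0, 0, 0.6, 0, 6.3, 0.5], [0, 0, 0, 0.6, 0, 8, 0.5], [0, 0, 0, 0.6, 0, 9.5, 0.5], [0, 0, 0, 0.6, 0, 10.2, 0.5], [0, 0, 0, 0.6, 0, 10.2, 0.5]]}, grip_n=60)

```text
time_s: 8.05
ee_pos: [597.8, -164.1, 47.4]
tool_rot: [3.026, -0.844, -0.003]
ft_force: [-0.9, -0.3, 0.2]
opening: 0.503
grasp_force: 0.0
```

Emit:
inch_along(deltas={"plan": [[0, 0, 0, 0, 0, 0, 0], [0, 0, 0, 0, 0, 0, 0], [0, 0, 0, 0, 0, 0, 0], [0, 0, 0, 0, 0, 0, 0], [0, 0, 0, 0, 0, 0, 0], [0, 0, 0, 0, 0, 0, 0]]}, grip_n=60)

```text
time_s: 8.65
ee_pos: [598.8, -164.6, 48.7]
tool_rot: [3.025, -0.844, 0.001]
ft_force: [-0.6, -1.2, 5.9]
opening: 0.102
grasp_force: 59.6
```

```bash
python3 - <<'E'
from h import *
s=r.read_state();p=s["ee_pos"];q=R.from_rotvec(s["tool_rot"])
Q=R.from_euler('z',YD);d=Q.apply([56,63,0]);d/=np.linalg.norm(d);a=np.cross([0,0,1],d)
far=np.array([630.3,-102.3,42])+Q.apply([56,63,0])
for t in(.03,.06,.09,.12,.15,.18):
    k=R.from_rotvec(a*t);rows((far+k.apply(p-far),k*q))
E
```

```text
[-0.03   0.002 -0.   ] [-0.012 -0.269 -4.619]
[-0.06   0.004 -0.   ] [-0.033 -0.676 -9.228]
[-0.09   0.005 -0.   ] [ -0.062  -1.221 -13.823]
[-0.12   0.007 -0.   ] [ -0.099  -1.904 -18.399]
[-0.15   0.009 -0.   ] [ -0.145  -2.723 -22.953]
[-0.18   0.011 -0.   ] [ -0.199  -3.678 -27.48 ]
```

Converted, -23 mm is -2.3, -18.4 mm is -1.84.

Emit:
inch_along(deltas={"plan": [[-0.03, 0.002, 0, 0, -0.03, -0.46, 0], [-0.06, 0.004, 0, 0, -0.07, -0.92, 0], [-0.09, 0.005, 0, 0, -0.12, -1.38, 0], [-0.12, 0.007, 0, 0, -0.19, -1.84, 0], [-0.15, 0.009, 0, 0, -0.27, -2.3, 0], [-0.15, 0.009, 0, 0, -0.27, -2.3, 0], [-0.15, 0.009, 0, 0, -0.27, -2.3, 0], [-0.15, 0.009, 0, 0, -0.27, -2.3, 0]]}, grip_n=80)

```text
time_s: 9.45
ee_pos: [599.4, -161.8, 70.2]
tool_rot: [2.884, -0.806, -0.049]
ft_force: [-0.1, -1.1, 2.8]
opening: 0.101
grasp_force: 78.9
```

```bash
python3 - <<'E'
from h import *
s=r.read_state();print(R.from_rotvec(s["tool_rot"]).as_matrix()[:,2],s["ft_torque"])
f=r.grab_frame("side");g=r.grab_frame("scene")
Q=R.from_euler('z',YD)
far=np.array([630.3,-102.3,45])+Q.apply([56,63,0])
u=proj(f,far);print(u)
c=lambda im,x,y,w,h:cv2.resize(cv2.convertScaleAbs(im[y:y+h,x:x+w],alpha=1.5),(400,400),interpolation=cv2.INTER_CUBIC)
cv2.imwrite("pics/p1.png",np.hstack([c(f["color"],215,160,140,140),c(g["color"],270,140,140,140)]))
E
```

```text
[-0.071 -0.132 -0.989] [ 0.1   -0.215 -0.066]
[256.642 253.842]
```

View pics/p1.png

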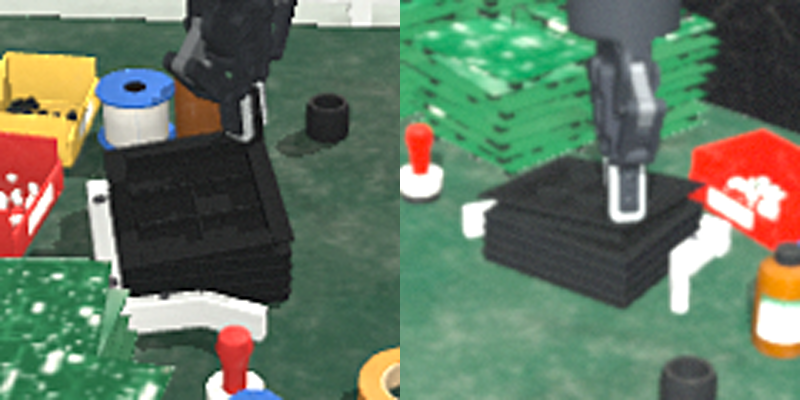

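The lug's corner is visibly up (right crop at (700,185)) and the far corner is still down in the nest (left crop at (120,262)). I'll peel a touch further for margin, then lift.

Emit:
inch_along(deltas={"plan": [[-0.015, 0.001, 0, 0, -0.01, -0.23, 0], [-0.03, 0.002, 0, 0, -0.03, -0.46, 0], [-0.03, 0.002, 0, 0, -0.03, -0.46, 0], [-0.03, 0.002, 0, 0, -0.03, -0.46, 0]]}, grip_n=80)

```text
time_s: 9.95
ee_pos: [599.7, -161.0, 74.8]
tool_rot: [2.855, -0.796, -0.059]
ft_force: [-0.7, -1.8, 2.1]
opening: 0.095
grasp_force: 78.9
```

```bash
python3 - <<'E'
from h import *
s=r.read_state();p=s["ee_pos"]
rows((p+[0,0,30],R.from_rotvec(s["tool_rot"])),(p+[0,0,135],pose(-.543)))
E
```

```text
[0. 0. 0.] [  0.283   5.409 -29.507]
[ 0.181 -0.009 -0.001] [   1.273   24.341 -132.781]
```

Converted, -133 mm is -13.3, -110 mm is -11.

Emit:
inch_along(deltas={"plan": [[0, 0, 0, 0, 0.18, -1, 0], [0, 0, 0, 0, 0.36, -2, 0], [0, 0, 0, 0, 0.54, -3, 0], [0, 0, 0, 0.04, 0.72, -4, 0], [0.03, 0, 0, 0.05, 1, -5.5, 0], [0.07, -0.004, 0, 0.07, 1.3, -7, 0], [0.11, -0.006, 0, 0.1, 1.6, -9, 0], [0.15, -0.008, 0, 0.11, 2, -11, 0], [0.18, -0.009, 0, 0.13, 2.4, -13.3, 0], [0.18, -0.009, 0, 0.13, 2.4, -13.3, 0], [0.18, -0.009, 0, 0.13, 2.4, -13.3, 0], [0.18, -0.009, 0, 0.13, 2.4, -13.3, 0]]}, grip_n=80)

```text
time_s: 11.15
ee_pos: [599.0, -160.2, 208.3]
tool_rot: [3.025, -0.843, -0.004]
ft_force: [0.4, 0.1, -1.3]
opening: 0.095
grasp_force: 78.4
```

```bash
python3 - <<'E'
from h import *
s=r.read_state();f=r.grab_frame("side")
print(s["ft_force"],s["joint_vel"])
Q=R.from_euler('z',YD);lug=s["ee_pos"]+[0,0,-6.0]  # flange underside approx
c=np.array([*(s["ee_pos"][:2]-Q.apply([-45.5,-52.5,0])[:2]),s["ee_pos"][2]-6])
for x,y in((-56,-63),(56,-63),(56,63),(-56,63)):
    print((x,y),"tray",proj(f,c+Q.apply([x,y,1.5])).round(1),"stack",proj(f,np.array([630.3,-102.3,42])+Q.apply([x,y,0])).round(1))
cv2.imwrite("pics/end.png",cv2.convertScaleAbs(f["color"][60:310,160:460],alpha=1.5))
g=f["color"].astype(int);d=((g[...,1]-g[...,2]<14)&(g.max(2)<70)).astype(np.uint8)
d[:, :225]=0;d[:,390:]=0;d[:90]=0;d[275:]=0
for k in sorted(cv2.findContours(d,0,1)[0],key=cv2.contourArea)[-3:]:print(cv2.contourArea(k),cv2.approxPolyDP(cv2.convexHull(k),3,True)[:,0].tolist())
E
```

```text
[ 0.357  0.123 -1.342] [ 0.003  0.011  0.008  0.001  0.    -0.   ]
(-56, -63) tray [305.6 141.8] stack [305.3 214.2]
(56, -63) tray [245.9 145.5] stack [250.7 219.1]
(56, 63) tray [251.9 175.6] stack [256.7 255.2]
(-56, 63) tray [319.3 170.7] stack [317.6 248.9]
332.5 [[336, 195], [338, 202], [332, 211], [317, 215], [311, 211], [323, 194]]
2824.5 [[245, 207], [305, 214], [316, 245], [315, 264], [261, 263], [239, 221]]
3489.0 [[324, 90], [319, 170], [287, 183], [253, 176], [248, 146], [275, 98], [289, 90]]
```

The tray's silhouette corners (319,170), (253,176) and (248,146) match a level tray at 202 mm within 2 px. The wrist carries about 1.3 N, close to the tray's weight alone, and the stack's near corner is within about 4 px of its home position. I'll let it settle and hand in.

Emit:
inch_along(deltas={"plan": [[0, 0, 0, 0, 0, 0, 0], [0, 0, 0, 0, 0, 0, 0], [0, 0, 0, 0, 0, 0, 0], [0, 0, 0, 0, 0, 0, 0], [0, 0, 0, 0, 0, 0, 0]]}, grip_n=80)

```text
time_s: 11.7
ee_pos: [599.8, -160.6, 209.7]
tool_rot: [3.025, -0.844, -0.0]
ft_force: [-0.3, -0.3, -0.8]
opening: 0.099
grasp_force: 78.4
```

```bash
python3 -c "
from bench import r
print(r.sign_off())"
```

```text
the job is handed in; nothing more can be done
None
```

I handed the job in at 11.7 s (no verdict was returned): the stack measured within about 2 mm of home in the dock, and the top tray was peeled by its lug and is held level and still about 16 cm above the stack.

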